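# Seat a drilling template on a drawer front and lock it

### The job

Fit the aluminium drilling template onto the dark blue drawer front: lay it gently on the three steel locating dowels, right way round, and slide it lightly until all three holes drop over the dowels and it lies flat on the front. Then slide the red-knobbed catch fully home over the template's edge to lock it, and let go. Never press it hard on the dowels or drop it onto them from above, and leave the watering can, flower pot and bowl where they stand.

Things in the scene. Friction and masses are not known exactly. Their poses are not given: they have to be found in the camera images.
- jig: Jig fixed to the worktop: plywood base 280 x 350 x 18 mm, on it a dark blue drawer front 190 (x) x 320 (y) x 18 mm. Origin: at worktop level under the front's centre; x points to the catch, y along the front, z up. The front's top face is 36 mm up. Along its -x edge a plywood fence (x -106 to -96 mm) rises 4 mm above it.
- front_top (a point): Centre of the front's top face. Round it 3 fixed polished steel dowels, 10 mm diameter, chamfered to 6.8 mm at the top, stand 8 mm out of the face, nominally at jig x, y = -50, -45; 50, -45; 0, 45 mm. All three are shifted together along jig y by one unknown amount, up to 16 mm either way, that differs each time; no shift in x, no turn. No pose reading tells it.
- template: Loose aluminium plate 150 (x) x 180 (y) x 6 mm, about 0.4 kg. Origin: centre of underside, z up. Three 12 mm through holes at x, y = -50, -45; 50, -45; 0, 45 mm: it fits only with its x, y axes along the jig's. Seated, its origin is 36 mm above the jig's; resting level on the dowel tips, 44 mm. It drops by its own weight where holes meet dowels. Sliding it takes about 1 N. Brass dots at (-50, 45), (50, 45) are no holes.
- template_bar (a point): Point in the middle of the template's upright dark wooden grip bar, 36 mm above the template's origin. The bar is 60 mm long along the template's x, 16 mm wide along y, from 6 to 51 mm above the underside; take it across its 16 mm width.
- catch_grip (a point): Point on the axis of the catch's red knob, 12 mm below its top, 68 mm above the worktop, at jig x 125, y 0 mm when open. Knob: upright, 16 mm diameter, 30 mm high, on a steel tongue 33 mm wide, 6 mm thick, its tip 38 mm further to -x. Its underside is 8 mm above the front: it passes 2 mm over a seated template and is blocked by one not seated.
- catch (a joint): Travel of the catch in m: 0 fully open, 0.030 fully home (its stop), growing as the knob moves towards jig -x, over the template's edge. Friction about 2 N; it stays where it is left.
- watering_can: Small white watering can, 70 mm wide, 90 mm high, spout to its -y and handle to +y. Origin: centre of its underside. To be left alone.
- flower_pot: Blue pot with a red-flowered plant, 90 mm wide, about 160 mm high. Origin: centre of its underside. To be left alone.
- knob_bowl: Terracotta bowl with three brass knobs, 100 mm wide, 35 mm high. Origin: centre of its underside. To be left alone.
Not all that is in view belongs to the job. Several things have the shape of the template; the one meant has the colours described above.

How it is judged:
On the way, in this order (a step that is already met when the one before it is completed fails the run):
1. the template lies flat on the drawer front, all three holes over the dowels (z of template in the frame of jig between 0.033 and 0.0385 m and angle between the z axis of template and the z axis of jig, either way round below 0.03 rad and angle between the x axis of template and the x axis of jig, either way round below 0.08 rad and x of template in the frame of jig between -0.006 and 0.006 m and y of template in the frame of jig between -0.022 and 0.022 m), for 0.2 s.
2. the catch is slid home over the seated template (all of step 1 and value of joint catch above 0.025 m), for 0.2 s.
At the end, for the whole second after the job is handed in: Template flat on the drawer front, holes over the dowels (underside within 2.5 mm, level within 0.03 rad, x axes within 0.08 rad, origin within 6 mm of the jig's in x and 22 mm in y); catch at least 25 mm along its 30 mm travel; all released and at rest (all of step 2 and linear speed of template below 0.01 m/s and angular speed of template below 0.05 rad/s and contact force between the fingers and template below 0.1 N and contact force between the fingers and jig below 0.1 N); the robot touches nothing.
It fails at once if the template is pressed or dropped on the dowels with more than 40 N while not yet down (its underside over 4 mm above the front) (contact force between template and jig above 40 N and z of template in the frame of jig above 0.04 m).
It fails at once if the watering can is shifted by more than 20 mm or tipped (distance of watering_can from where it was at the start of the episode above 0.02 m or angle between watering_can's own z axis and vertical above 0.3 rad).
It fails at once if the flower pot is shifted by more than 20 mm or tipped (distance of flower_pot from where it was at the start of the episode above 0.02 m or angle between flower_pot's own z axis and vertical above 0.3 rad).
It fails at once if the bowl of knobs is shifted by more than 20 mm or tipped (distance of knob_bowl from where it was at the start of the episode above 0.02 m or angle between knob_bowl's own z axis and vertical above 0.3 rad).
It also fails if it takes over 54 s, if anything falls off the work surface, if the arm or the gripper's body presses on something with over 40 N, if the wrist force passes 120 N, or if a joint passes its speed limit or range.

### The arm

A 7-joint arm with a two-finger parallel gripper is mounted at the origin on the work surface. World frame = base frame: x ahead of the robot, y to its left, z up, the work surface at z = 0. Lengths are in m, angles in rad, forces in N, time in s.
With the tool pointing down it reaches from about 0.4 to 0.875 m from the base axis. Payload 4.4 kg.
Tool frame: the origin (TCP) lies between the finger pads; the fingertips stand 22 mm ahead of it and the grasp point (between the pads) lies 3 mm ahead of it (tips_ahead is the distance from the TCP to the fingertips, in m); z points along the fingers, y is the direction in which the jaws open and shut (so a half turn about z gives the same grasp; the last joint's range is limited). The gripper opens to 85 mm and grips with 20 to 120 N. Pads are 22 mm wide; open, the fingers measure 114 mm over their backs; the gripper's body (76 mm by 85 mm) begins 54 mm behind the grasp point. The pads swing forward as they close: fully open they stand 13 mm farther back than shut.
Start: joints at [-1.367, 0.628, 0.038, 1.517, -0.027, 0.996, -0.02], TCP at [0.173, 0.627, 0.223] pointing down, gripper open.
Joint ranges: [-3.06, 3.06], [-0.37, 2.12], [-1.25, 1.32], [0.18, 2.47], [-1.1, 4.24], [0.23, 1.98], [-2.94, 2.94]. Speed limits (rad/s): [2.57, 2.57, 3.14, 3.14, 3.14, 3.14, 3.14].

### API

Orientations are given as a unit quaternion [x, y, z, w].
In Python, from rig import get_state, grab_frame, sign_off, tips_ahead gives the robot as it stands.
- The arm moves only by the tool play_rows, never from a script. Its argument "steps" is a list that holds one entry, the list of rows, each a list of 5 numbers: the finger opening in mm, from 0 to 85.4, then the shift along the tool's x, y, z each as a share of 50 cm, from -1 to 1, then the turn about the tool's z as a share of 45 degrees, from -1 to 1. A call has 1 to 8 rows; each row is the pose to reach, as a shift and turn from the pose measured when the call began, along the tool's axes at that moment; what a row does not reach only later rows make up. A row lasts 1/12 s, in which the tool goes at most 41.7 mm and 7.16 degrees, less where a joint would pass 70% of its speed; a pose out of reach is approached as far as the arm can. A call with a number of a shift or a turn outside -1 to 1 is refused whole. A call with a gripper value outside its range is refused whole. The fingers move at their own pace and stop on an object; the grip force is fixed at half the most. Time passes only in rows, so rows that repeat a pose let the fingers close. It gives the time, the measured TCP pose, the force and the opening at its end, in the units of the state.
- get_state(): the state, without advancing time (a new reading comes with each control period).
- grab_frame(name): name is "scene" or "side" or "wrist"; returns a dict with "img" (384x512x3 uint8, red, green, blue), "mtx" (3x3 intrinsics, pixels), "dist" ([k1, k2, p1, p2, k3] as OpenCV has them; the pictures are not rectified), "view" (4x4, takes a point from world to camera coordinates). Camera axes: x right, y down, z forward; pixel columns grow to the right and rows downward; lengths in m; the calibration is good to about 2 mm. A picture is of the moment at which its call begins. There is no depth.
- sign_off(): hands the job in, once; it reports no verdict.
The state is a dict: "time_s": time; "joint_pos": joint angles; "qvel": joint speeds; "joint_efforts": joint torques, N m; "eef_pos": TCP position; "tool_rot": TCP orientation; "force": force on the tool from outside, world axes, zero at the start; "torque": the same for the moment, N m; "gripper_width": opening from 0.0 (shut) to 1.0 (fully open).
Only numpy, scipy, OpenCV 4.12 (cv2) and the standard library are available. Lean on these libraries where they do the work, as an engineer would, in place of code of your own. Each camera call takes 0.05 s, during which the arm holds its last target. There are 200 camera calls.

## Working session

There is one attempt and no reset: what is moved stays moved. The work goes in short steps, Python scripts to look and compute and a tool call to move; the robot and the scene stay as the last step left them, time stands still between calls to the robot, and variables do not carry over. Pictures are saved under pics/ and viewed, about 8 in all and at most 12, crops included, and the job is handed in when it is done.

Besides the shell and the picture viewer there is one more tool, called after "Call:" in YAML: its name, and indented under it one key for each argument. play_rows: Moves the arm, as the interface text tells. Shift numbers are shares of 50 cm and turn numbers shares of 45 degrees, none past 1 either way. Its arguments: {"type":"object","properties":{"steps":{"type":"array","items":{"type":"array","items":{"type":"array","items":{"type":"number"}}}}},"required":["steps"]}

```bash
ls; mkdir -p pics
cat > h.py <<'E'
import numpy as np, cv2
from rig import *
def snap(name,fn):
    f=grab_frame(name); cv2.imwrite('pics/'+fn+'.png',f['img'][:,:,::-1]); np.savez('pics/'+fn+'.npz',**{k:np.array(f[k]) for k in f}); return f
def ray(f,uv):
    n=cv2.undistortPoints(np.array([[uv]],float),np.array(f['mtx'],float),np.array(f['dist'],float))[0,0]
    V=np.array(f['view']);R=V[:3,:3];return -R.T@V[:3,3],R.T@np.array([n[0],n[1],1])
def onz(f,uv,z):
    o,d=ray(f,uv);return o+d*(z-o[2])/d[2]
def proj(f,P):
    V=np.array(f['view']);return cv2.projectPoints(np.atleast_2d(np.array(P,float)),cv2.Rodrigues(V[:3,:3])[0],V[:3,3],np.array(f['mtx'],float),np.array(f['dist'],float))[0][:,0]
def load(fn): return dict(np.load('pics/'+fn+'.npz'))
E
python3 - <<'E'
from h import *
s=get_state();print(s,tips_ahead)
ims=[]
for n in ['scene','side','wrist']:
    f=snap(n,n+'0');print(n,np.linalg.inv(f['view'])[:3].round(3).tolist());ims.append(f['img'])
a=np.hstack(ims[:2]);
cv2.imwrite('pics/a.png',cv2.resize(a,(800,300))[:,:,::-1])
E
```

```text
pics
{'time_s': 0.0, 'joint_pos': array([-1.36674066,  0.62929779,  0.03842927,  1.51836545, -0.02698644,
        0.9962949 , -0.02002304]), 'qvel': array([ 0.00200362,  0.00049707,  0.00073748, -0.00058157,  0.00196767,
       -0.00044496, -0.00066269]), 'joint_efforts': array([-6.40234757e-04, -5.63389957e+01,  1.22610804e+00, -1.93445510e+01,
        1.10630871e-02,  1.02541811e-02, -1.52011881e-05]), 'eef_pos': array([0.17308479, 0.62587445, 0.22202101]), 'tool_rot': array([ 1.34521390e-01,  9.90910259e-01, -9.17177361e-04, -1.11506937e-04]), 'force': array([0.12291535, 0.01761078, 0.39140301]), 'torque': array([-0.01191135, -0.03121448,  0.00380629]), 'gripper_width': 0.9997168387689473} 0.022
scene [[-0.429, 0.675, -0.6, 1.33], [0.903, 0.327, -0.277, 0.342], [0.009, -0.661, -0.751, 1.127]]
side [[0.68, -0.544, 0.492, -0.269], [-0.734, -0.508, 0.451, -0.759], [0.005, -0.667, -0.745, 1.234]]
wrist [[0.267, 0.914, 0.304, 0.094], [0.964, -0.253, -0.086, 0.648], [-0.002, 0.316, -0.949, 0.372]]
```

View pics/scene0.png

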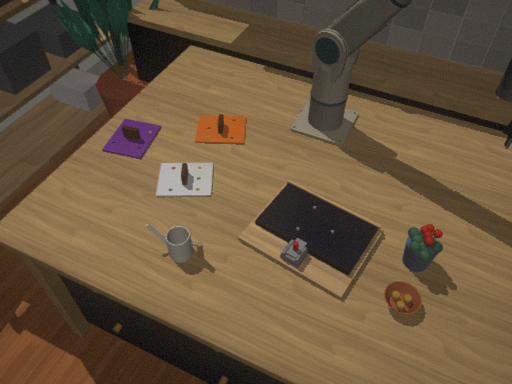

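View pics/side0.png

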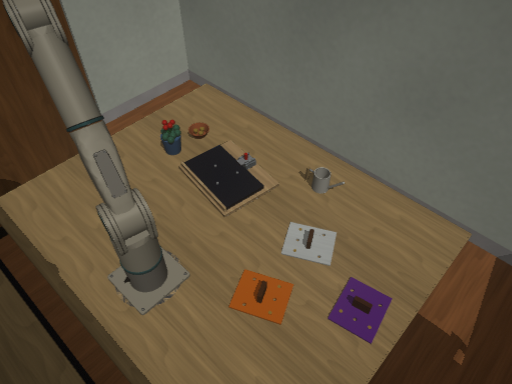

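The scene picture shows three template-shaped plates: purple (133,138), orange (222,130) and silver-white (186,180). The silver one fits "aluminium". The jig is at about (310,235), the red knob at (296,245), the can at (180,243), the pot at (420,250) and the bowl at (403,300). Next I measure and enlarge the silver one.

Run:
```python
from h import *
crops=[]
for n in ['scene','side']:
    f=load(n+'0');hsv=cv2.cvtColor(f['img'],cv2.COLOR_RGB2HSV)
    u,v=(186,180) if n=='scene' else (310,243)
    sub=f['img'][v-30:v+30,u-40:u+40];crops.append(cv2.resize(sub,(400,300),interpolation=cv2.INTER_CUBIC))
    m=((hsv[...,1]<45)&(hsv[...,2]>110)).astype(np.uint8);k=np.zeros_like(m);k[v-35:v+35,u-45:u+45]=1;m*=k
    c=max(cv2.findContours(m,0,2)[0],key=cv2.contourArea);q=cv2.approxPolyDP(cv2.convexHull(c),5,True)[:,0]
    P=np.array([onz(f,p,.006) for p in q]);print(n,'tmpl',q.tolist(),P.round(3).tolist(),'mean',P.mean(0).round(3),'sides',np.linalg.norm(P-np.roll(P,1,0),axis=1).round(3))
    u,v=(315,228) if n=='scene' else (225,175)
    m=(f['img'].max(2)<52).astype(np.uint8);k=np.zeros_like(m);k[v-50:v+55,u-70:u+70]=1;m*=k
    c=max(cv2.findContours(m,0,2)[0],key=cv2.contourArea);q=cv2.approxPolyDP(cv2.convexHull(c),6,True)[:,0]
    P=np.array([onz(f,p,.036) for p in q]);print('front',q.tolist(),P.round(3).tolist(),'mean',P.mean(0).round(3),'sides',np.linalg.norm(P-np.roll(P,1,0),axis=1).round(3))
cv2.imwrite('pics/crop.png',np.hstack(crops)[:,:,::-1])
sc=load('scene0');sd=load('side0')
for nm,a,b,z in [('knob',(296,245),(247,157),.07),('can',(180,243),(320,180),.04),('pot',(420,250),(173,140),.06),('bowl',(403,300),(199,130),.02)]:
    print(nm,onz(sc,a,z).round(3),onz(sd,b,z).round(3))
```

```text
scene tmpl [[212, 163], [209, 195], [156, 195], [161, 163]] [[0.391, -0.275, 0.006], [0.523, -0.212, 0.006], [0.599, -0.367, 0.006], [0.468, -0.435, 0.006]] mean [ 0.495 -0.322  0.006] sides [0.177 0.147 0.173 0.147]
front [[288, 184], [376, 227], [348, 274], [256, 223]] [[0.392, 0.011, 0.036], [0.437, 0.318, 0.036], [0.629, 0.292, 0.036], [0.581, -0.014, 0.036]] mean [0.51  0.152 0.036] sides [0.191 0.31  0.194 0.31 ]
side tmpl [[290, 222], [336, 233], [329, 265], [281, 252]] [[0.514, -0.211, 0.006], [0.592, -0.371, 0.006], [0.46, -0.435, 0.006], [0.385, -0.275, 0.006]] mean [ 0.488 -0.323  0.006] sides [0.143 0.179 0.146 0.177]
front [[262, 188], [227, 208], [185, 162], [219, 145]] [[0.551, -0.029, 0.036], [0.38, -0.001, 0.036], [0.436, 0.316, 0.036], [0.612, 0.289, 0.036]] mean [0.495 0.143 0.036] sides [0.324 0.173 0.322 0.178]
knob [0.625 0.132 0.07 ] [0.616 0.117 0.07 ]
can [ 0.745 -0.18   0.04 ] [ 0.745 -0.177  0.04 ]
pot [0.482 0.453 0.06 ] [0.478 0.442 0.06 ]
bowl [0.632 0.45  0.02 ] [0.633 0.449 0.02 ]
```

View pics/crop.png

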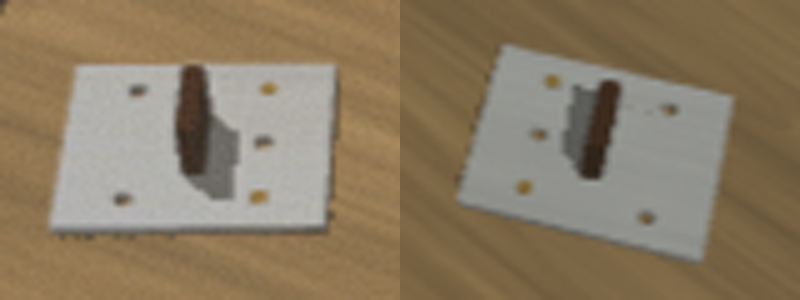

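Confirmed: light aluminium plate with a dark brown bar. The two plain holes are on its -y side (left in the scene crop) and the hole between brass dots on its +y side, so template yaw is about 26° and jig yaw about -8°. Next I go over the jig for a close look.

```bash
cat >> h.py <<'E'
from scipy.spatial.transform import Rotation as Ro
def go(p,yaw=None):
    "shares for tool shift to p, turn so that tool y points to world yaw (deg, mod 180)"
    s=get_state();R=Ro.from_quat(s['tool_rot']).as_matrix();d=R.T@(np.array(p)-s['eef_pos'])/.5
    y=np.degrees(np.arctan2(R[1,1],R[0,1]));t=0 if yaw is None else -((yaw-y+90)%180-90)/45
    print('t',round(s['time_s'],2),'at',s['eef_pos'].round(4),'yaw',round(y,2),'tilt',round(np.degrees(np.arccos(-R[2,2])),2),'F',s['force'].round(1),'w',round(s['gripper_width'],3),'shares',d.round(4),'turn',round(t,3), 'joints',s['joint_pos'].round(2))
E
python3 -c "
from h import *
go([.48,.13,.30],81.8)"
```

```text
t 0.15 at [0.1731 0.6261 0.2222] yaw 74.54 tilt 0.08 F [0.2 0.3 0.7] w 1.004 shares [-0.856  -0.7928 -0.1544] turn -0.161 joints [-1.37  0.63  0.04  1.52 -0.03  1.   -0.02]
```

Call:
play_rows:
  steps:
    - [[85, -0.2, -0.15, -0.154, -0.1], [85, -0.4, -0.3, -0.154, -0.16], [85, -0.6, -0.5, -0.154, -0.16], [85, -0.85, -0.79, -0.154, -0.16], [85, -0.856, -0.793, -0.154, -0.16], [85, -0.856, -0.793, -0.154, -0.16], [85, -0.856, -0.793, -0.154, -0.16], [85, -0.856, -0.793, -0.154, -0.16]]

```text
time_s: 0.82
eef_pos: [0.3486, 0.3513, 0.2782]
tool_rot: [0.072, 0.997, -0.001, -0.0]
force: [0.8, 0.4, -0.4]
gripper_width: 0.998
```

```bash
python3 -c "
from h import *
go([.48,.13,.30],81.8)"
```

```text
t 0.82 at [0.3486 0.3513 0.2782] yaw 81.75 tilt 0.09 F [ 0.8  0.4 -0.4] w 0.998 shares [-0.3236 -0.4003 -0.043 ] turn -0.001 joints [-0.88  0.34  0.04  1.87 -0.02  0.94  0.6 ]
```

Call:
play_rows:
  steps:
    - [[85, -0.324, -0.4, -0.043, 0], [85, -0.324, -0.4, -0.043, 0], [85, -0.324, -0.4, -0.043, 0], [85, -0.324, -0.4, -0.043, 0], [85, -0.324, -0.4, -0.043, 0], [85, -0.324, -0.4, -0.043, 0], [85, -0.324, -0.4, -0.043, 0], [85, -0.324, -0.4, -0.043, 0]]

```text
time_s: 1.48
eef_pos: [0.4821, 0.1258, 0.3002]
tool_rot: [0.076, 0.997, -0.002, 0.001]
force: [0.1, 0.7, -0.1]
gripper_width: 0.995
```

```bash
python3 -c "
from h import *
go([.48,.13,.30],81.8);snap('wrist','w1')"
```

```text
t 1.48 at [0.4821 0.1258 0.3002] yaw 81.3 tilt 0.19 F [ 0.1  0.7 -0.1] w 0.995 shares [0.0054 0.0076 0.0004] turn -0.011 joints [-0.41  0.32  0.14  1.83 -0.05  0.99  1.16]
```

View pics/w1.png

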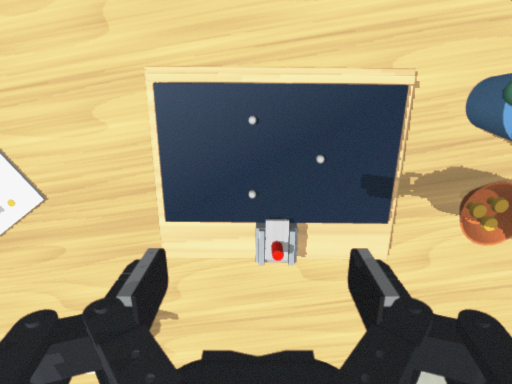

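The wrist view shows the whole jig. Dowels are at (252,120), (252,194) and (320,159), the knob at (278,250), and the front's corners at about (155,83), (408,83), (390,222) and (165,222). Now to measure them.

```bash
cat > meas.py <<'E'
from h import *
def dowels(f,guess,r=9):
    g=f['img'].max(2).astype(float);out=[]
    for u,v in guess:
        sub=g[v-r:v+r+1,u-r:u+r+1];m=(sub>np.median(sub)+50).astype(np.uint8)
        n,l,st,c=cv2.connectedComponentsWithStats(m);i=1+np.argmax(st[1:,4]);out.append(c[i]+[u-r,v-r])
    return np.array(out)
E
python3 - <<'E'
from meas import *
f=load('w1');d=dowels(f,[(252,120),(252,194),(320,159)]);print(d.round(1).tolist())
D=np.array([onz(f,p,.042)[:2] for p in d]);print('dowels',D.round(4).tolist(),'lens',[round(np.linalg.norm(D[i]-D[j]),4) for i,j in((0,1),(0,2),(1,2))],'expect .1 .103')
ex=D[1]-D[0];ey=D[2]-(D[0]+D[1])/2;print('yaw',np.degrees(np.arctan2(ex[1],ex[0])),np.degrees(np.arctan2(ey[1],ey[0]))-90)
tc=((D[0]+D[1])/2+D[2])/2;print('template target xy',tc)
hsv=cv2.cvtColor(f['img'],cv2.COLOR_RGB2HSV);m=((hsv[...,2]<75)).astype(np.uint8);m[232:]=0;m=cv2.morphologyEx(m,cv2.MORPH_OPEN,np.ones((5,5)))
c=max(cv2.findContours(m,0,2)[0],key=cv2.contourArea);q=cv2.approxPolyDP(cv2.convexHull(c),6,True)[:,0];P=np.array([onz(f,p,.036)[:2] for p in q]);print(q.tolist(),P.round(4).tolist(),P.mean(0),np.linalg.norm(P-np.roll(P,1,0),axis=1))
print('knob',onz(f,(277,246),.08))
sc=load('scene0')
go([.492,-.322,.20],115.8)
E
```

```text
[[251.9, 119.8], [251.7, 194.0], [319.9, 158.9]]
dowels [[0.4457, 0.1234], [0.544, 0.1074], [0.5092, 0.2038]] lens [np.float64(0.0996), np.float64(0.1025), np.float64(0.1025)] expect .1 .103
yaw -9.219510952410173 -9.225749043495014
template target xy [0.50202812 0.15962452]
[[395, 120], [392, 129], [325, 160], [324, 133], [368, 99]] [[0.4741, 0.3051], [0.4852, 0.301], [0.5133, 0.2113], [0.4772, 0.2132], [0.4428, 0.2718]] [0.47849845 0.260475  ] [0.04573039 0.01176374 0.0939421  0.03615613 0.06798193]
knob [0.6070549  0.13172996 0.08      ]
t 1.53 at [0.4806 0.1288 0.2999] yaw 81.53 tilt 0.1 F [0.2 0.5 0.1] w 0.996 shares [-0.1554 -0.888   0.2013] turn -0.762 joints [-0.42  0.32  0.13  1.83 -0.05  0.99  1.16]
```

Dowel spacings are 99.6, 102.5 and 102.5 mm against the expected 100/103/103, and yaw is -9.2°. The template target is (0.502, 0.1596), a shift of about +10 mm. Now to the template.

Call:
play_rows:
  steps:
    - [[85, -0.155, -0.888, 0.12, -0.76], [85, -0.155, -0.888, 0.12, -0.76], [85, -0.155, -0.888, 0.12, -0.76], [85, -0.155, -0.888, 0.12, -0.76], [85, -0.155, -0.888, 0.12, -0.76], [85, -0.155, -0.888, 0.12, -0.76], [85, -0.155, -0.888, 0.12, -0.76], [85, -0.155, -0.888, 0.12, -0.76]]

```text
time_s: 2.2
eef_pos: [0.4887, -0.1788, 0.2589]
tool_rot: [-0.225, 0.974, 0.0, -0.0]
force: [0.9, -0.6, 0.3]
gripper_width: 0.997
```

```bash
python3 -c "
from h import *
go([.492,-.322,.24],115.8)"
```

```text
t 2.2 at [ 0.4887 -0.1788  0.2589] yaw 115.96 tilt 0.04 F [ 0.9 -0.6  0.3] w 0.997 shares [ 0.1194 -0.2603  0.0378] turn 0.004 joints [ 0.23  0.4   0.09  1.83 -0.04  0.91  2.37]
```

Call:
play_rows:
  steps:
    - [[85, 0.12, -0.26, 0.038, 0], [85, 0.12, -0.26, 0.038, 0], [85, 0.12, -0.26, 0.038, 0], [85, 0.12, -0.26, 0.038, 0], [85, 0.12, -0.26, 0.038, 0], [85, 0.12, -0.26, 0.038, 0], [85, 0.12, -0.26, 0.038, 0]]

```text
time_s: 2.78
eef_pos: [0.4927, -0.3188, 0.2395]
tool_rot: [-0.226, 0.974, 0.001, -0.0]
force: [0.6, 1.0, -0.3]
gripper_width: 0.999
```

```bash
python3 -c "
from h import *
go([.492,-.322,.039],115.8);snap('wrist','w2')"
```

```text
t 2.78 at [ 0.4927 -0.3188  0.2395] yaw 116.16 tilt 0.15 F [ 0.6  1.  -0.3] w 0.999 shares [ 0.0041 -0.0063  0.401 ] turn 0.008 joints [ 0.46  0.52  0.1   1.68 -0.06  0.95  2.61]
```

View pics/w2.png

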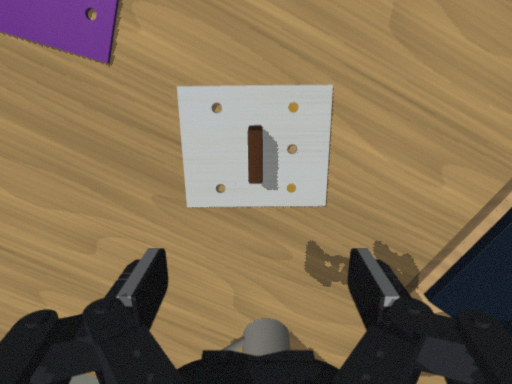

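The wrist view shows the plate with corners at (179,86), (332,85), (326,206) and (187,207), and the bar at (256,155). The two plain holes are on the left (-y) and the dot-hole-dot row on the right (+y).

Run:
```python
from meas import *
f=load('w2');hsv=cv2.cvtColor(f['img'],cv2.COLOR_RGB2HSV)
m=((hsv[...,1]<50)&(hsv[...,2]>90)).astype(np.uint8);m[230:]=0
c=max(cv2.findContours(m,0,2)[0],key=cv2.contourArea);q=cv2.approxPolyDP(cv2.convexHull(c),6,True)[:,0]
P=np.array([onz(f,p,.006)[:2] for p in q]);print(q.tolist(),P.mean(0).round(4),np.linalg.norm(P-np.roll(P,1,0),axis=1).round(4))
r=cv2.minAreaRect(P.astype(np.float32)*1000);print(r)
sub=f['img'][118:190,240:268].astype(int);b=((sub[...,0]-sub[...,2]>12)&(sub.max(2)<110)).astype(np.uint8)
n,l,st,ce=cv2.connectedComponentsWithStats(b);i=1+np.argmax(st[1:,4]);print('bar',st[i],onz(f,ce[i]+[240,118],.048))
H=np.array([onz(f,p,.006)[:2] for p in [(217,108),(221,188),(292.5,149)]]);ex=H[1]-H[0];print('holes',H.round(4).tolist(),'yaw',np.degrees(np.arctan2(ex[1],ex[0])),'mid',((H[0]+H[1])/2+H[2])/2)
```

```text
[[332, 85], [324, 205], [187, 206], [177, 86]] [ 0.4906 -0.3224] [0.1786 0.1483 0.1777 0.1485]
((490.611572265625, -322.3650817871094), (148.52688598632812, 178.55181884765625), 26.466793060302734)
bar [  8   8  15  57 796] [ 0.48822614 -0.32356144  0.048     ]
holes [[0.4663, -0.3839], [0.5548, -0.3392], [0.4704, -0.2812]] yaw 26.791458990695975 mid [ 0.49049382 -0.32140753]
```

```bash
python3 -c "
from h import *
go([.4905,-.322,.040],116.5)"
```

```text
t 2.83 at [ 0.4927 -0.3187  0.2398] yaw 116.19 tilt 0.12 F [-0.5 -1.  -0.2] w 0.996 shares [ 0.0071 -0.0047  0.3996] turn -0.007 joints [ 0.46  0.52  0.1   1.68 -0.06  0.95  2.61]
```

Call:
play_rows:
  steps:
    - [[85, 0.007, -0.005, 0.1, -0.007], [85, 0.007, -0.005, 0.2, -0.007], [85, 0.007, -0.005, 0.3, -0.007], [85, 0.007, -0.005, 0.36, -0.007], [85, 0.007, -0.005, 0.4, -0.007], [85, 0.007, -0.005, 0.4, -0.007], [85, 0.007, -0.005, 0.4, -0.007], [85, 0.007, -0.005, 0.4, -0.007]]

```text
time_s: 3.5
eef_pos: [0.4924, -0.3218, 0.0418]
tool_rot: [-0.23, 0.973, 0.0, 0.001]
force: [0.8, -0.2, 0.4]
gripper_width: 0.996
```

```bash
python3 -c "
from h import *
go([.4905,-.322,.040],116.5)"
```

```text
t 3.5 at [ 0.4924 -0.3218  0.0418] yaw 116.6 tilt 0.14 F [ 0.8 -0.2  0.4] w 0.996 shares [0.0036 0.0014 0.0037] turn 0.002 joints [ 0.49  0.79  0.06  1.83 -0.09  0.52  2.65]
```

Call:
play_rows:
  steps:
    - [[85, 0.003, 0.001, 0.002, 0], [10, 0.003, 0.001, 0.002, 0], [10, 0.003, 0.001, 0.002, 0], [10, 0.003, 0.001, 0.002, 0], [10, 0.003, 0.001, 0.002, 0], [10, 0.003, 0.001, 0.002, 0], [10, 0.003, 0.001, 0.002, 0], [10, 0.003, 0.001, 0.002, 0]]

```text
time_s: 4.17
eef_pos: [0.491, -0.3222, 0.0413]
tool_rot: [-0.23, 0.973, 0.0, 0.001]
force: [-1.6, -0.2, 4.3]
gripper_width: 0.139
```

Call:
play_rows:
  steps:
    - [[10, 0, 0, 0, 0], [10, 0, 0, 0, 0], [10, 0, 0, 0, 0], [10, 0, 0, 0, 0]]

```text
time_s: 4.5
eef_pos: [0.4909, -0.3223, 0.0413]
tool_rot: [-0.23, 0.973, 0.0, 0.001]
force: [0.1, 0.9, 3.0]
gripper_width: 0.14
```

```bash
python3 -c "
from h import *
go([.4905,-.322,.14],116.5)"
```

```text
t 4.5 at [ 0.4909 -0.3223  0.0413] yaw 116.59 tilt 0.15 F [0.1 0.9 3. ] w 0.14 shares [ 1.000e-04  8.000e-04 -1.974e-01] turn 0.002 joints [ 0.5   0.79  0.06  1.84 -0.09  0.52  2.65]
```

Call:
play_rows:
  steps:
    - [[10, 0, 0, -0.02, 0], [10, 0, 0, -0.05, 0], [10, 0, 0, -0.09, 0], [10, 0, 0, -0.14, 0], [10, 0, 0, -0.2, 0], [10, 0, 0, -0.24, 0], [10, 0, 0, -0.24, 0], [10, 0, 0, -0.24, 0]]

```text
time_s: 5.17
eef_pos: [0.4908, -0.3223, 0.1618]
tool_rot: [-0.23, 0.973, -0.0, 0.002]
force: [-0.4, 0.0, -5.0]
gripper_width: 0.14
```

```bash
python3 -c "
from h import *
go([.502,.1596,.162],80.8);f=snap('wrist','w3')"
```

```text
t 5.17 at [ 0.4908 -0.3223  0.1618] yaw 116.59 tilt 0.2 F [-0.4  0.  -5. ] w 0.14 shares [-4.516e-01  8.519e-01 -3.000e-04] turn 0.795 joints [ 0.48  0.61  0.09  1.77 -0.08  0.77  2.64]
```

View pics/w3.png

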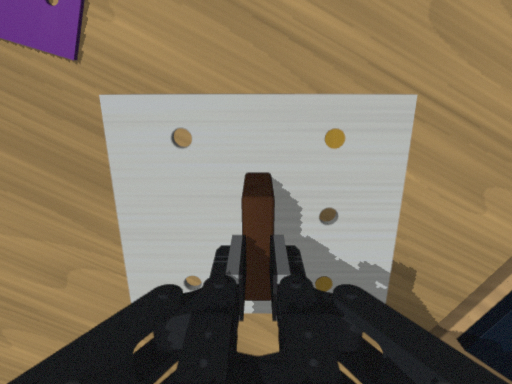

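It is held, with about 5 N of weight on the tool. The bar is between the pads at (258,235), holes at (181,138), (193,283) and (328,216), dots at (335,138) and (323,284). I now compute the in-hand pose.

```bash
cat >> meas.py <<'E'
def inhand(f,uv,top):
    "fit template pose (world xy, yaw) to pixels of (-50,-45),(0,45),(-50,45),(50,45) on the plate top at height top"
    P=np.array([onz(f,p,top)[:2] for p in uv]);L=np.array([[-50,-45],[0,45],[-50,45],[50,45]])/1000
    a=L-L.mean(0);b=P-P.mean(0);th=np.arctan2((a[:,0]*b[:,1]-a[:,1]*b[:,0]).sum(),(a*b).sum());R=np.array([[np.cos(th),-np.sin(th)],[np.sin(th),np.cos(th)]])
    c=P.mean(0)-R@L.mean(0);sc=np.linalg.norm(b)/np.linalg.norm(a);print('scale',sc.round(4),'c',c.round(4),'yaw',np.degrees(th).round(2),'res mm',((P-(L@R.T+c))*1000).round(1).tolist());return c,th
E
python3 - <<'E'
from meas import *
f=load('w3');s=get_state();c,th=inhand(f,[(181.5,138),(328,216),(335,138.5),(323.5,284)],s['eef_pos'][2]-.0353)
R=Ro.from_quat(s['tool_rot']).as_matrix();print('offset in tool xy mm',(R[:2,:2].T@(c-s['eef_pos'][:2])*1000).round(2), 'c-tcp')
E
```

```text
scale 1.0058 c [ 0.4908 -0.3217] yaw 26.46 res mm [[-0.1, -0.3], [-0.2, -0.5], [-0.2, 0.2], [0.5, 0.6]]
offset in tool xy mm [-0.89 -0.59] c-tcp
```

Call:
play_rows:
  steps:
    - [[10, -0.02, 0.03, 0, 0.05], [10, -0.05, 0.09, 0, 0.15], [10, -0.08, 0.15, 0, 0.27], [10, -0.115, 0.22, 0, 0.4], [10, -0.15, 0.29, 0, 0.53], [10, -0.19, 0.36, 0, 0.66], [10, -0.23, 0.43, 0, 0.79], [10, -0.26, 0.49, 0, 0.79]]

```text
time_s: 5.88
eef_pos: [0.4947, -0.0408, 0.1589]
tool_rot: [0.079, 0.997, 0.001, -0.002]
force: [0.4, -0.0, -4.3]
gripper_width: 0.136
```

```bash
python3 -c "
from h import *
go([.502,.1596,.162],80.9)"
```

```text
t 5.88 at [ 0.4947 -0.0408  0.1589] yaw 80.91 tilt 0.25 F [ 0.4 -0.  -4.3] w 0.136 shares [ 0.049   0.398  -0.0053] turn 0.0 joints [-0.18  0.52  0.29  2.01 -0.25  0.65  1.69]
```

Call:
play_rows:
  steps:
    - [[10, 0.01, 0.07, -0.005, 0], [10, 0.02, 0.14, -0.005, 0], [10, 0.03, 0.21, -0.005, 0], [10, 0.04, 0.28, -0.005, 0], [10, 0.045, 0.34, -0.005, 0], [10, 0.049, 0.38, -0.005, 0], [10, 0.049, 0.398, -0.005, 0], [10, 0.049, 0.398, -0.005, 0]]

```text
time_s: 6.55
eef_pos: [0.5007, 0.1621, 0.1601]
tool_rot: [0.077, 0.997, 0.001, -0.003]
force: [0.3, -0.2, -4.9]
gripper_width: 0.135
```

Call:
play_rows:
  steps:
    - [[10, 0, 0, 0, 0], [10, 0, 0, 0, 0]]

```text
time_s: 6.72
eef_pos: [0.4998, 0.1602, 0.1591]
tool_rot: [0.078, 0.997, -0.0, -0.004]
force: [-0.2, -0.9, -4.8]
gripper_width: 0.138
```

```bash
python3 -c "
from h import *
go([.502,.1596,.095],80.9);f=snap('wrist','w4')"
```

```text
t 6.72 at [0.4998 0.1602 0.1591] yaw 81.06 tilt 0.51 F [-0.2 -0.9 -4.8] w 0.138 shares [-0.0056 -0.0003  0.1281] turn 0.004 joints [-0.57  0.56  0.32  1.93 -0.27  0.7   1.32]
```

View pics/w4.png

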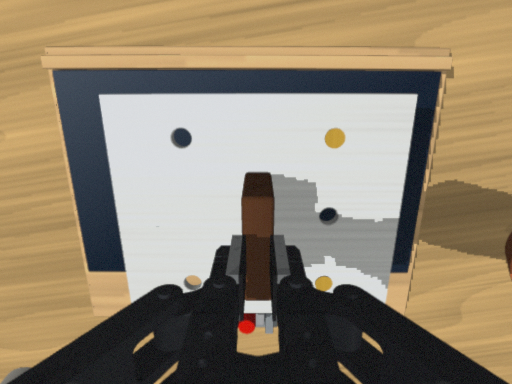

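The grip is unchanged, and the two plain holes are at the jig's -y side, so it is the right way round. Next I descend to just above the tips.

Call:
play_rows:
  steps:
    - [[10, -0.005, 0, 0.03, 0.004], [10, -0.005, 0, 0.06, 0.004], [10, -0.005, 0, 0.09, 0.004], [10, -0.005, 0, 0.11, 0.004], [10, -0.005, 0, 0.125, 0.004], [10, -0.005, 0, 0.132, 0.004], [10, -0.005, 0, 0.132, 0.004], [10, -0.005, 0, 0.132, 0.004]]

```text
time_s: 7.43
eef_pos: [0.5025, 0.1594, 0.0937]
tool_rot: [0.08, 0.997, 0.0, -0.004]
force: [0.3, 0.2, -5.3]
gripper_width: 0.139
```

Run:
```python
from meas import *
go([.502,.159,.088],80.8);f=snap('wrist','w5');s=get_state()
# check plate vs. camera: same pixels as before?
g=load('w4');d=np.abs(g['img'].astype(int)-f['img']).mean();print('diff',d)
inhand(f,[(181.5,138),(328,216),(335,138.5),(323.5,284)],s['eef_pos'][2]-.0353)
```

```text
t 7.43 at [0.5025 0.1594 0.0937] yaw 80.82 tilt 0.44 F [ 0.3  0.2 -5.3] w 0.139 shares [ 0.0007 -0.001   0.0114] turn 0.0 joints [-0.53  0.66  0.26  1.97 -0.32  0.55  1.36]
diff 26.122053358289932
scale 0.9958 c [0.5017 0.1597] yaw -9.31 res mm [[0.2, 0.2], [-0.5, -0.4], [0.4, 0.1], [-0.1, 0.1]]
```

Call:
play_rows:
  steps:
    - [[10, 0, 0, 0.003, 0], [10, 0, 0, 0.006, 0], [10, 0, 0, 0.009, 0], [10, 0, 0, 0.012, 0], [10, 0, 0, 0.015, 0], [10, 0, 0, 0.016, 0], [10, 0, 0, 0.017, 0], [10, 0, 0, 0.017, 0]]

```text
time_s: 8.15
eef_pos: [0.5025, 0.1596, 0.0853]
tool_rot: [0.08, 0.997, 0.0, -0.004]
force: [0.6, -0.5, -5.6]
gripper_width: 0.141
```

Call:
play_rows:
  steps:
    - [[10, 0, 0, 0.001, 0], [10, 0, 0, 0.002, 0], [10, 0, 0, 0.003, 0], [10, 0, 0, 0.003, 0]]

```text
time_s: 8.48
eef_pos: [0.5024, 0.1595, 0.0837]
tool_rot: [0.08, 0.997, 0.0, -0.004]
force: [0.4, -0.1, -5.3]
gripper_width: 0.135
```

```bash
python3 -c "
from h import *
go([.502,.159,.0773],80.8)"
```

```text
t 8.48 at [0.5024 0.1595 0.0837] yaw 80.83 tilt 0.43 F [ 0.4 -0.1 -5.3] w 0.135 shares [ 0.0006 -0.0012  0.0128] turn 0.001 joints [-0.52  0.68  0.25  1.98 -0.32  0.53  1.37]
```

There is no contact force yet, though the underside is already about 1.5 mm below tip level. I continue gently.

Call:
play_rows:
  steps:
    - [[10, 0, 0, 0.001, 0], [10, 0, 0, 0.002, 0], [10, 0, 0, 0.003, 0], [10, 0, 0, 0.004, 0], [10, 0, 0, 0.004, 0]]

```text
time_s: 8.9
eef_pos: [0.5024, 0.1596, 0.0816]
tool_rot: [0.08, 0.997, 0.0, -0.004]
force: [0.1, -0.3, -4.8]
gripper_width: 0.134
```

Call:
play_rows:
  steps:
    - [[10, 0, 0, 0.001, 0], [10, 0, 0, 0.002, 0], [10, 0, 0, 0.003, 0], [10, 0, 0, 0.004, 0], [10, 0, 0, 0.004, 0]]

```text
time_s: 9.32
eef_pos: [0.5023, 0.1595, 0.0795]
tool_rot: [0.08, 0.997, 0.0, -0.004]
force: [-0.5, -0.8, -5.2]
gripper_width: 0.14
```

```bash
python3 -c "
from h import *
go([.502,.159,.0773],80.8)"
```

```text
t 9.32 at [0.5023 0.1595 0.0795] yaw 80.83 tilt 0.44 F [-0.5 -0.8 -5.2] w 0.14 shares [ 0.0004 -0.0011  0.0044] turn 0.001 joints [-0.52  0.69  0.25  1.98 -0.33  0.52  1.37]
```

Call:
play_rows:
  steps:
    - [[10, 0, 0, 0.001, 0], [10, 0, 0, 0.002, 0], [10, 0, 0, 0.003, 0], [10, 0, 0, 0.003, 0]]

```text
time_s: 9.65
eef_pos: [0.5023, 0.1596, 0.0779]
tool_rot: [0.08, 0.997, 0.0, -0.004]
force: [-0.5, -0.5, -5.4]
gripper_width: 0.14
```

Call:
play_rows:
  steps:
    - [[10, 0, 0, 0.001, 0], [10, 0, 0, 0.002, 0], [10, 0, 0, 0.002, 0]]

```text
time_s: 9.9
eef_pos: [0.5023, 0.1596, 0.0773]
tool_rot: [0.08, 0.997, 0.0, -0.004]
force: [-2.0, -0.3, 0.6]
gripper_width: 0.14
```

It touches down at TCP z = 0.0773, exactly the predicted seated height. Release and rise.

Call:
play_rows:
  steps:
    - [[20, 0, 0, 0, 0], [40, 0, 0, 0, 0], [60, 0, 0, 0, 0], [60, 0, 0, 0, 0], [60, 0, 0, 0, 0]]

```text
time_s: 10.32
eef_pos: [0.5025, 0.1596, 0.0774]
tool_rot: [0.08, 0.997, 0.0, -0.004]
force: [-0.1, 0.2, 0.6]
gripper_width: 0.703
```

Call:
play_rows:
  steps:
    - [[60, 0, 0, -0.04, 0], [60, 0, 0, -0.1, 0], [60, 0, 0, -0.17, 0], [60, 0, 0, -0.25, 0], [60, 0, 0, -0.32, 0], [60, 0, 0, -0.36, 0], [60, 0, 0, -0.36, 0], [60, 0, 0, -0.36, 0]]

```text
time_s: 10.98
eef_pos: [0.5043, 0.1597, 0.2585]
tool_rot: [0.08, 0.997, 0.001, -0.002]
force: [0.4, 0.3, -0.1]
gripper_width: 0.699
```

```bash
python3 -c "
from h import *
go([.502,.159,.26],80.8);f=snap('wrist','w6')"
```

```text
t 10.98 at [0.5043 0.1597 0.2585] yaw 80.84 tilt 0.31 F [ 0.4  0.3 -0.1] w 0.699 shares [ 0.0044 -0.0021 -0.003 ] turn 0.001 joints [-0.62  0.44  0.38  1.81 -0.2   0.93  1.26]
```

View pics/w6.png

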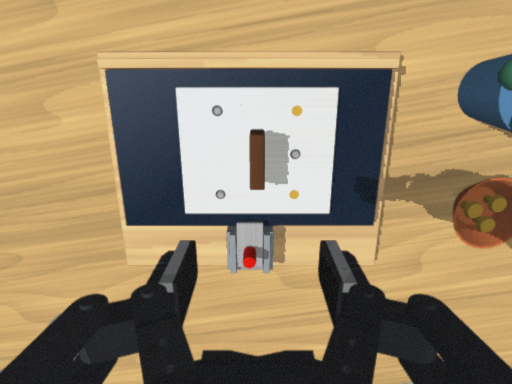

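All three holes show a bright dowel inside, at (217,111), (220,194) and (295,154), and the plate lies squarely on the front. The red knob's top is near (250,261). Next I measure the knob.

Run:
```python
from meas import *
f=load('w6');inhand(f,[(217,111),(295,154.5),(297,111),(294,194.5)],.042)
g=np.load('pics/w1.npz');
for nm in ['w1','w6']:
    f=load(nm);i=f['img'].astype(int);m=((i[...,0]>90)&(i[...,1]<50)&(i[...,2]<60)).astype(np.uint8);m[:, :200]=0;m[:,330:]=0
    n,l,st,ce=cv2.connectedComponentsWithStats(m);k=1+np.argmax(st[1:,4]);print(nm,st[k],ce[k],'centroid@.065',onz(f,ce[k],.065).round(4))
    x,y,w,h,_=st[k];uv=(x+w/2,y+h-w/2);print(' top@.08',onz(f,uv,.08).round(4))
    # projected expected knob for candidate jig y
ey=np.array([np.sin(np.radians(9.25)),np.cos(np.radians(9.25))]);ex=np.array([ey[1],-ey[0]]);T=np.array([.502,.1596])
for s in(.006,.010,.014):print('s',s,'knob pred',(T-s*ey+.125*ex).round(4))
```

```text
scale 0.999 c [0.5028 0.1597] yaw -9.13 res mm [[-0.0, 0.0], [-0.0, -0.4], [0.1, 0.1], [-0.1, 0.2]]
w1 [272 242  11  18 149] [277.         250.34228188] centroid@.065 [0.622  0.1306 0.065 ]
 top@.08 [0.6197 0.1307 0.08  ]
w6 [244 247  12  21 195] [248.95897436 257.02051282] centroid@.065 [0.6226 0.1302 0.065 ]
 top@.08 [0.6208 0.1321 0.08  ]
s 0.006 knob pred [0.6244 0.1336]
s 0.01 knob pred [0.6238 0.1296]
s 0.014 knob pred [0.6231 0.1257]
```

```bash
python3 -c "
from h import *
go([.6235,.1305,.16],80.85)"
```

```text
t 11.03 at [0.5034 0.1595 0.2572] yaw 80.84 tilt 0.44 F [-0.7  1.1 -0.4] w 0.702 shares [-0.2479 -0.019   0.1925] turn -0.0 joints [-0.62  0.44  0.38  1.81 -0.2   0.93  1.26]
```

Call:
play_rows:
  steps:
    - [[60, -0.06, -0.005, 0.04, 0], [60, -0.12, -0.01, 0.08, 0], [60, -0.18, -0.015, 0.13, 0], [60, -0.22, -0.019, 0.17, 0], [60, -0.248, -0.019, 0.193, 0], [60, -0.248, -0.019, 0.193, 0], [60, -0.248, -0.019, 0.193, 0]]

```text
time_s: 11.62
eef_pos: [0.6219, 0.1298, 0.157]
tool_rot: [0.08, 0.997, -0.001, -0.006]
force: [0.8, -0.1, -0.5]
gripper_width: 0.706
```

```bash
python3 -c "
from h import *
go([.6235,.1305,.076],80.85)"
```

```text
t 11.62 at [0.6219 0.1298 0.157 ] yaw 80.78 tilt 0.73 F [ 0.8 -0.1 -0.5] w 0.706 shares [-0.0049  0.0023  0.1619] turn -0.001 joints [-0.44  0.71  0.33  1.62 -0.28  0.87  1.41]
```

Call:
play_rows:
  steps:
    - [[60, -0.004, 0.002, 0.04, 0], [60, -0.004, 0.002, 0.08, 0], [60, -0.004, 0.002, 0.12, 0], [60, -0.004, 0.002, 0.145, 0], [60, -0.004, 0.002, 0.16, 0], [60, -0.004, 0.002, 0.16, 0], [60, -0.004, 0.002, 0.16, 0]]

```text
time_s: 12.2
eef_pos: [0.6232, 0.1306, 0.0775]
tool_rot: [0.08, 0.997, -0.0, -0.006]
force: [-0.9, -0.2, 0.8]
gripper_width: 0.704
```

Call:
play_rows:
  steps:
    - [[30, 0, 0, 0, 0], [10, 0, 0, 0, 0], [10, 0, 0, 0, 0], [10, 0, 0, 0, 0], [10, 0, 0, 0, 0], [10, 0, 0, 0, 0], [10, 0, 0, 0, 0]]

```text
time_s: 12.78
eef_pos: [0.6232, 0.1306, 0.0776]
tool_rot: [0.08, 0.997, -0.0, -0.006]
force: [-0.3, 0.5, 0.3]
gripper_width: 0.118
```

```bash
python3 -c "
from h import *
s=get_state();e=np.array([np.cos(np.radians(-9.2)),np.sin(np.radians(-9.2)),0])
go(s['eef_pos']-.030*e,80.85)"
```

```text
t 12.78 at [0.6232 0.1306 0.0776] yaw 80.79 tilt 0.7 F [-0.3  0.5  0.3] w 0.118 shares [ 0.06   -0.      0.0007] turn -0.001 joints [-0.42  0.81  0.29  1.67 -0.32  0.72  1.44]
```

The opening equals the commanded 10 mm, so the grip on the knob is doubtful. I close further to check.

Call:
play_rows:
  steps:
    - [[0, 0, 0, 0, 0], [0, 0, 0, 0, 0], [0, 0, 0, 0, 0], [0, 0, 0, 0, 0]]

```text
time_s: 13.12
eef_pos: [0.6232, 0.1306, 0.0775]
tool_rot: [0.08, 0.997, -0.0, -0.006]
force: [-0.2, 0.9, 0.3]
gripper_width: -0.001
```

```bash
python3 -c "
from h import *
go([.6,.13,.08]);f=snap('wrist','w7');cv2.imwrite('pics/w7c.png',cv2.resize(f['img'][180:384,130:390],(780,612))[:600,:,::-1])"
```

```text
t 13.12 at [0.6232 0.1306 0.0775] yaw 80.79 tilt 0.71 F [-0.2  0.9  0.3] w -0.001 shares [ 0.0456 -0.0087 -0.0044] turn 0 joints [-0.42  0.81  0.29  1.67 -0.32  0.72  1.44]
```

View pics/w7c.png

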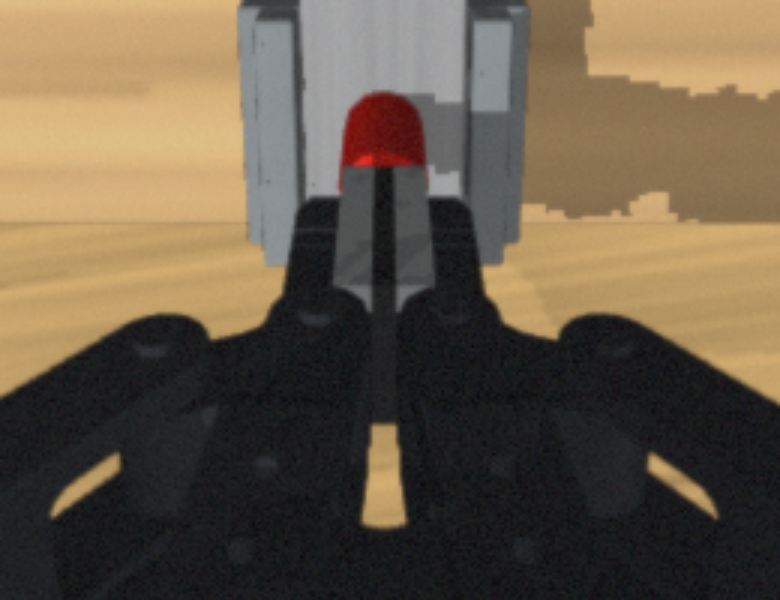

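The fingers closed just behind (+x side of) the knob, whose visible body is at crop (382,130), or pixel (257,223). I need to find where the knob now stands.

Run:
```python
from meas import *
f=load('w7');T=np.array([.502,.1596]);ey=np.array([np.sin(np.radians(9.2)),np.cos(np.radians(9.2))]);ex=np.array([ey[1],-ey[0]])
J=T-.010*ey
print('tcp jig x',((get_state()['eef_pos'][:2]-J)@ex).round(4))
for d in(0,.01,.02,.03):
    k=J+(.125-d)*ex
    print(d,'front top/bottom edge px',proj(f,[[*(k-.008*ex),.08],[*(k-.008*ex),.05],[*(k+.008*ex),.08],[*(k-.038*ex),.047]]).round(0).tolist())
g=load('w6')
for d in(0,.01,.02):
    k=J+(.125-d)*ex
    print('w6',d,proj(g,[[*k,.08],[*k,.05],[*(k-.038*ex),.05]]).round(0).tolist())
print('finger tip now',proj(f,[[*get_state()['eef_pos'][:2],.0555]]))
```

```text
tcp jig x 0.1242
0 front top/bottom edge px [[256.0, 234.0], [256.0, 212.0], [256.0, 261.0], [256.0, 162.0]]
0.01 front top/bottom edge px [[256.0, 216.0], [256.0, 196.0], [256.0, 244.0], [256.0, 145.0]]
0.02 front top/bottom edge px [[256.0, 197.0], [256.0, 180.0], [256.0, 227.0], [256.0, 128.0]]
0.03 front top/bottom edge px [[256.0, 178.0], [256.0, 163.0], [256.0, 208.0], [256.0, 110.0]]
w6 0 [[248.0, 265.0], [249.0, 252.0], [249.0, 225.0]]
w6 0.01 [[248.0, 257.0], [249.0, 245.0], [249.0, 217.0]]
w6 0.02 [[248.0, 249.0], [249.0, 238.0], [249.0, 209.0]]
finger tip now [[257.58886101 226.60811402]]
```

Run:
```python
from meas import *
s=get_state();R=Ro.from_quat(s['tool_rot']).as_matrix();p=s['eef_pos'];f=load('w7')
for x in(.011,0,-.011):
  for z in(.022,.01,0,-.01,-.02): print(x,z,proj(f,[p+R@np.array([x,0,z])]).round(0).tolist(),end=' ')
  print()
print('bar ends top in w3-like view',[proj(f,[p+R@np.array([x,0,-.0097])]).round(0).tolist() for x in(.03,-.03)], [proj(f,[p+R@np.array([x,0,.0353])]).round(0).tolist() for x in(.03,-.03)])
i=f['img'];print(i[200:260:4,257].tolist());print(i[200:260:4,250].tolist())
```

```text
0.011 0.022 [[258.0, 209.0]] 0.011 0.01 [[257.0, 217.0]] 0.011 0 [[257.0, 225.0]] 0.011 -0.01 [[257.0, 234.0]] 0.011 -0.02 [[257.0, 244.0]] 
0 0.022 [[258.0, 226.0]] 0 0.01 [[258.0, 235.0]] 0 0 [[258.0, 244.0]] 0 -0.01 [[258.0, 254.0]] 0 -0.02 [[257.0, 265.0]] 
-0.011 0.022 [[258.0, 243.0]] -0.011 0.01 [[258.0, 253.0]] -0.011 0 [[258.0, 262.0]] -0.011 -0.01 [[258.0, 273.0]] -0.011 -0.02 [[258.0, 285.0]] 
bar ends top in w3-like view [[[257.0, 197.0]], [[258.0, 303.0]]] [[[257.0, 172.0]], [[258.0, 259.0]]]
[[163, 162, 162], [163, 163, 163], [161, 160, 162], [99, 19, 13], [98, 16, 11], [101, 27, 24], [96, 22, 10], [97, 10, 17], [138, 32, 25], [36, 19, 22], [22, 24, 22], [24, 19, 23], [23, 18, 22], [25, 27, 22], [29, 30, 31]]
[[161, 164, 163], [162, 161, 162], [161, 162, 160], [145, 116, 115], [120, 22, 11], [119, 25, 18], [118, 27, 18], [119, 22, 22], [183, 37, 32], [87, 80, 79], [74, 77, 78], [82, 82, 82], [84, 86, 84], [81, 82, 83], [81, 81, 83]]
```

The fingers seem either just behind or above the knob. A small push towards jig -x tells which, and it is harmless either way.

Call:
play_rows:
  steps:
    - [[0, 0.004, 0, 0, 0], [0, 0.008, 0, 0, 0], [0, 0.012, 0, 0, 0], [0, 0.016, 0, 0, 0], [0, 0.02, 0, 0, 0], [0, 0.02, 0, 0, 0]]

```text
time_s: 13.67
eef_pos: [0.6127, 0.1324, 0.0776]
tool_rot: [0.08, 0.997, -0.0, -0.006]
force: [0.3, -0.6, 0.3]
gripper_width: -0.003
```

Run:
```python
from meas import *
go([.6,.13,.08]);f=snap('wrist','w8');print([ (r,f['img'][r,252].tolist()) for r in range(196,262,3)])
ims=[]
for n,(u,v) in (('scene',(296,240)),('side',(247,155))):
    g=snap(n,n+'8');ims.append(cv2.resize(g['img'][v-35:v+25,u-40:u+40],(400,300),interpolation=cv2.INTER_CUBIC))
cv2.imwrite('pics/c8.png',np.hstack(ims)[:,:,::-1])
```

```text
t 13.67 at [0.6127 0.1324 0.0776] yaw 80.81 tilt 0.74 F [ 0.3 -0.6  0.3] w -0.003 shares [ 0.0243 -0.0088 -0.0044] turn 0 joints [-0.42  0.8   0.28  1.7  -0.32  0.71  1.44]
[(196, [156, 156, 157]), (199, [158, 158, 159]), (202, [156, 156, 157]), (205, [154, 154, 155]), (208, [156, 156, 156]), (211, [155, 156, 155]), (214, [155, 157, 158]), (217, [154, 156, 158]), (220, [155, 154, 156]), (223, [157, 155, 156]), (226, [153, 151, 151]), (229, [113, 16, 12]), (232, [116, 26, 18]), (235, [80, 55, 58]), (238, [78, 81, 80]), (241, [79, 80, 83]), (244, [76, 78, 78]), (247, [80, 81, 80]), (250, [80, 82, 82]), (253, [81, 82, 83]), (256, [76, 79, 78]), (259, [82, 83, 83])]
```

View pics/c8.png

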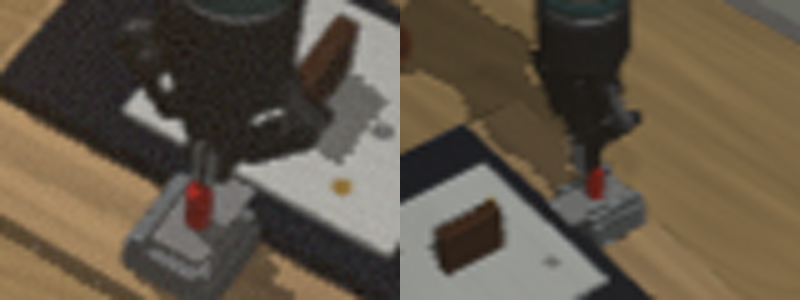

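Now it is clear: the shut fingertips are above the knob, not beside it. The tips sit higher than assumed, and the knob hasn't moved. I will go behind it, lower by 20 mm and push with closed fingers.

Call:
play_rows:
  steps:
    - [[0, -0.03, 0, 0, 0], [0, -0.06, 0, 0, 0], [0, -0.088, 0, 0, 0], [0, -0.088, 0, 0, 0], [0, -0.088, 0.0, 0.015, 0], [0, -0.088, 0, 0.03, 0], [0, -0.088, 0, 0.04, 0], [0, -0.088, 0, 0.04, 0]]

```text
time_s: 14.48
eef_pos: [0.6543, 0.1254, 0.0552]
tool_rot: [0.08, 0.997, -0.001, -0.008]
force: [-0.8, 0.6, -0.2]
gripper_width: 0.002
```

```bash
cat >> meas.py <<'E'
ey=np.array([np.sin(np.radians(9.2)),np.cos(np.radians(9.2))]);ex=np.array([ey[1],-ey[0]]);J=np.array([.502,.1596])-.010*ey
def redrow(fn):
    "knob front foot row -> jig x of knob; also print jig x,y of TCP"
    f=snap('wrist',fn);i=f['img'].astype(int);m=((i[...,0]>85)&(i[...,1]<45)&(i[...,2]<50));m[:,:225]=0;m[:,290:]=0
    v,u=np.nonzero(m);P=onz(f,(np.median(u),v.min()),.05)[:2]-J;q=get_state()['eef_pos'][:2]-J
    print('red rows',v.min(),v.max(),'cols',u.min(),u.max(),'knob jig x,y',(P@ex+.008).round(4),(P@ey).round(4),'tcp jig',(q@ex).round(4),(q@ey).round(4))
E
python3 -c "
from meas import *
go([.6,.13,.08]);redrow('w9')"
```

```text
t 14.48 at [0.6543 0.1254 0.0552] yaw 80.82 tilt 0.93 F [-0.8  0.6 -0.2] w 0.002 shares [ 0.1095 -0.0085 -0.0478] turn 0 joints [-0.39  0.88  0.28  1.58 -0.32  0.75  1.45]
red rows 169 215 cols 240 274 knob jig x,y 0.1242 0.0009 tcp jig 0.1565 0.0007
```

The knob is at jig (0.124, 0.001) and the fingers are 32 mm behind it on the same line, with no contact. Now the push.

Call:
play_rows:
  steps:
    - [[0, 0.01, 0, 0, 0], [0, 0.02, 0, 0, 0], [0, 0.03, 0, 0, 0], [0, 0.04, 0, 0, 0], [0, 0.05, 0, 0, 0], [0, 0.055, 0, 0, 0], [0, 0.055, 0, 0, 0]]

```text
time_s: 15.12
eef_pos: [0.6273, 0.13, 0.0567]
tool_rot: [0.08, 0.997, -0.001, -0.008]
force: [-0.4, 1.0, -0.4]
gripper_width: -0.003
```

```bash
python3 -c "
from meas import *
go([.6,.13,.08]);redrow('w10')"
```

```text
t 15.12 at [0.6273 0.13   0.0567] yaw 80.83 tilt 0.87 F [-0.4  1.  -0.4] w -0.003 shares [ 0.0546 -0.0089 -0.0458] turn 0 joints [-0.41  0.84  0.27  1.66 -0.33  0.7   1.45]
red rows 194 244 cols 241 274 knob jig x,y 0.1106 0.0 tcp jig 0.1284 0.0008
```

The catch moves: the knob is at 0.1106, with 15.6 mm left.

Call:
play_rows:
  steps:
    - [[0, 0.008, 0, 0, 0], [0, 0.016, 0, 0, 0], [0, 0.024, 0, 0, 0], [0, 0.03, 0, 0, 0], [0, 0.031, 0, 0, 0], [0, 0.031, 0, 0, 0]]

```text
time_s: 15.67
eef_pos: [0.6134, 0.1322, 0.057]
tool_rot: [0.08, 0.997, -0.001, -0.006]
force: [4.3, -0.2, -3.4]
gripper_width: -0.002
```

Call:
play_rows:
  steps:
    - [[0, 0.002, 0, 0, 0], [0, 0.004, 0, 0, 0], [0, 0.005, 0, 0, 0]]

```text
time_s: 15.92
eef_pos: [0.6134, 0.1322, 0.0573]
tool_rot: [0.08, 0.997, -0.001, -0.003]
force: [8.8, -0.9, -6.0]
gripper_width: 0.001
```

```bash
python3 -c "
from meas import *
go([.6,.13,.08]);redrow('w11')"
```

```text
t 15.92 at [0.6134 0.1322 0.0573] yaw 80.79 tilt 0.39 F [ 8.8 -0.9 -6. ] w 0.001 shares [ 0.026  -0.0087 -0.0451] turn 0 joints [-0.42  0.82  0.27  1.71 -0.33  0.66  1.44]
red rows 194 244 cols 241 274 knob jig x,y 0.0967 0.0 tcp jig 0.1143 0.0008
```

It stopped at about 28 mm of travel with about 9 N, probably the stop within measuring error. One slightly firmer push will confirm.

Call:
play_rows:
  steps:
    - [[0, 0.005, 0, 0, 0], [0, 0.01, 0, 0, 0], [0, 0.012, 0, 0, 0], [0, 0.012, 0, 0, 0]]

```text
time_s: 16.3
eef_pos: [0.6134, 0.1322, 0.0581]
tool_rot: [0.081, 0.997, -0.001, 0.003]
force: [14.0, -1.1, -9.6]
gripper_width: -0.003
```

Call:
play_rows:
  steps:
    - [[0, -0.02, 0, 0, 0], [0, -0.05, 0, 0, 0], [0, -0.08, 0, 0, 0], [0, -0.08, 0, -0.05, 0], [0, -0.08, 0, -0.13, 0], [0, -0.03, 0, -0.2, 0], [0, 0.05, 0, -0.28, 0], [0, 0.1, 0, -0.36, 0]]

```text
time_s: 16.97
eef_pos: [0.5713, 0.1388, 0.2205]
tool_rot: [0.081, 0.997, -0.001, -0.0]
force: [-0.8, 0.9, -0.1]
gripper_width: -0.002
```

Call:
play_rows:
  steps:
    - [[0, 0.1, 0, -0.07, 0], [0, 0.18, 0, -0.07, 0], [0, 0.22, 0, -0.07, 0], [0, 0.22, 0, -0.07, 0], [0, 0.22, 0, -0.07, 0]]

```text
time_s: 17.38
eef_pos: [0.4596, 0.1574, 0.2559]
tool_rot: [0.079, 0.997, -0.0, -0.001]
force: [1.6, 1.0, 0.5]
gripper_width: 0.001
```

Run:
```python
from meas import *
go([.6,.13,.08]);redrow('w12');f=load('w12')
for d in(.02,.025,.03):
    k=J+(.125-d)*ex;print(d,proj(f,[[*k,.08],[*(k-.008*ex),.05],[*(k-.038*ex),.05]]).round(0).tolist())
```

```text
return _methods._mean(a, axis=axis, dtype=dtype,
  ret = ret.dtype.type(ret / rcount)
Traceback (most recent call last):
  File "meas.py", line 17, in redrow
    v,u=np.nonzero(m);P=onz(f,(np.median(u),v.min()),.05)[:2]-J;q=get_state()['eef_pos'][:2]-J
                                            ~~~~~^^
ValueError: zero-size array to reduction operation minimum which has no identity
```

View pics/w12.png

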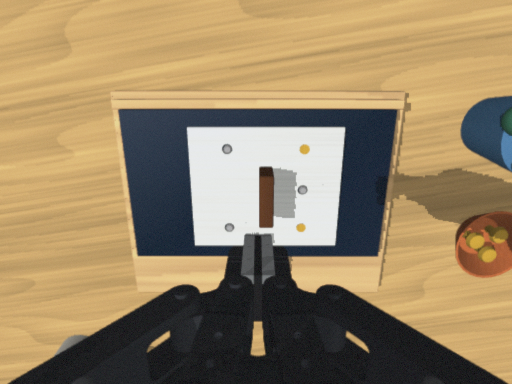

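The dowels are still bright inside the three holes, at (227,149), (230,227) and (303,190), and the tongue tip is over the plate at about (260,235). The shut fingers hide the knob, so I open them and measure it.

Call:
play_rows:
  steps:
    - [[70, -0.06, 0, 0, 0], [70, -0.06, 0, 0, 0], [70, -0.06, 0, 0, 0], [70, -0.06, 0, 0, 0], [70, -0.06, 0, 0, 0], [70, -0.06, 0, 0, 0], [70, -0.06, 0, 0, 0]]

```text
time_s: 18.02
eef_pos: [0.491, 0.1522, 0.2557]
tool_rot: [0.08, 0.997, -0.001, -0.001]
force: [0.1, 0.8, -0.6]
gripper_width: 0.819
```

Run:
```python
from meas import *
go([.6,.13,.08]);f=snap('wrist','w13');i=f['img'].astype(int);m=((i[...,0]>85)&(i[...,1]<50)&(i[...,2]<60)).astype(np.uint8);m[:,:200]=0;m[:,340:]=0
n,l,st,ce=cv2.connectedComponentsWithStats(m);k=1+np.argmax(st[1:,4]);print(st[k])
P=onz(f,ce[k],.065)[:2]-J;print('knob jig',P@ex,P@ey)
g=load('w6');P=onz(g,(248.96,257.02),.065)[:2]-J;print('was',P@ex)
s=load('scene0');q=snap('scene','s13')
for a,nm in((s,'before'),(q,'after')):
    h=cv2.cvtColor(a['img'],cv2.COLOR_RGB2HSV);
    for o,(u,v),r in (('can',(180,243),25),('pot',(420,250),35),('bowl',(403,300),25)): print(nm,o,a['img'][v-r:v+r,u-r:u+r].mean((0,1)).round(2))
cv2.imwrite('pics/f13.png',cv2.resize(f['img'][60:300,90:410],(800,600),interpolation=cv2.INTER_CUBIC)[:,:,::-1])
```

```text
t 18.02 at [0.491  0.1522 0.2557] yaw 80.84 tilt 0.11 F [ 0.1  0.8 -0.6] w 0.819 shares [-0.2229 -0.0087  0.3511] turn 0 joints [-0.63  0.42  0.4   1.86 -0.2   0.91  1.27]
[252 236  12  20 214]
knob jig 0.09543403901230081 0.0005952184803018262
was 0.12375798383764192
before can [125.34 106.66  80.17]
before pot [111.8   91.31  64.3 ]
before bowl [115.63  86.05  55.46]
after can [124.3  105.49  78.77]
after pot [100.24  82.73  58.53]
after bowl [97.66 73.58 47.64]
```

View pics/f13.png

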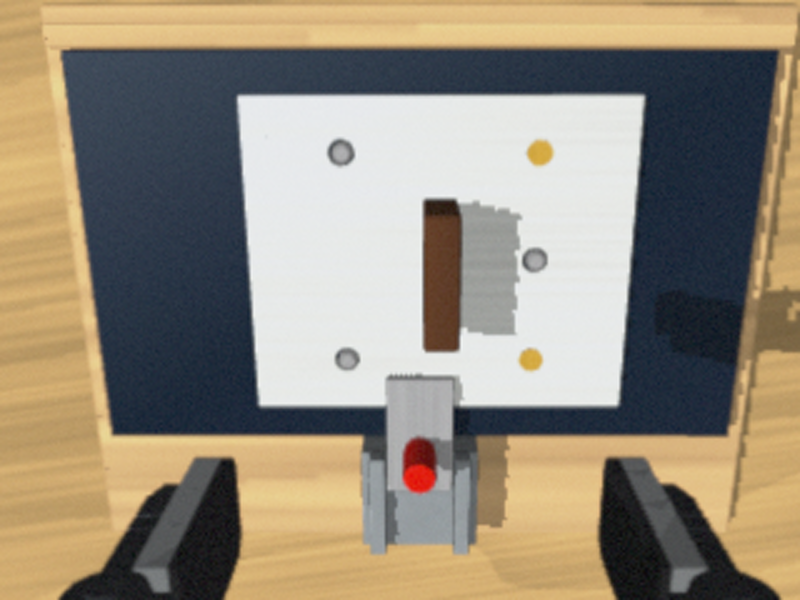

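The crop shows all three dowels centred in the holes. The tongue is over the plate's edge (tip at crop (420,378)), the knob is at jig x 0.0954 (home is 0.095), and the gripper is clear.

```bash
python3 -c "
from rig import *
print(sign_off())"
```

```text
the job is handed in; nothing more can be done
None
```

I fitted the aluminium template over the three dowels, slid the catch home over its edge, and handed the job in at about 18 s of robot time. No verdict came back, so the result rests on my own checks.

**Template:** I took it by its bar and lowered it in small steps, with the pins found shifted by about +10 mm along jig y. It went straight onto the dowels with no contact force on the way and touched down at the predicted seated height. The last close-up shows a dowel centred in every hole.

**Catch:** The knob ended at jig x 0.0954 m (fully home is 0.095), about 28 to 29.5 mm of travel depending on the measurement. It did not move further under a 14 N push. The gripper is open and about 25 cm up, clear of everything.

**What went wrong:** My first try at gripping the knob closed on nothing. The shut fingertips were above the knob, higher than the 22 mm tip distance led me to expect. I then went behind it, 20 mm lower, and pushed with closed fingers instead.

**Bystander objects:** The arm never came near the can, pot or bowl. My before/after colour comparison did not confirm this well. The can matched, but the pot and bowl patches came out darker. I put that down to the arm's shadow and did not check further.

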